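# Stack two absorber plates in the counting holder, pressing each flat

## Robot

A 7-joint arm with a two-finger parallel gripper is mounted at the origin on a cart in front of the work surface, level with it; the furniture and walls round the work are solid. World frame = base frame: x ahead of the robot, y to its left, z up, the work surface at z = 0. Lengths are in m, angles in rad, forces in N, time in s.
With the tool pointing down it reaches from about 0.35 to 0.9 m from the base axis. Payload 7.2 kg.
Tool frame: the origin (TCP) lies on the centre line of the jaws, within the pads' length; the fingertips stand 22 mm ahead of it and the grasp point (between the pads) lies 3 mm ahead of it (tip_extent is the distance from the TCP to the fingertips, in m); z points along the fingers, x is the direction in which the jaws open and shut, and the axes are right-handed (so a half turn about z gives the same grasp; the last joint's range is limited). The gripper opens to 88 mm and grips with 3 to 60 N. Pads are 20 mm wide; open, the fingers measure 115 mm over their backs; the gripper's body (75 mm by 178 mm) begins 61 mm behind the grasp point.
Start: joints at [-1.169, 0.411, -0.013, 1.596, 0.006, 1.134, -0.082], TCP at [0.283, 0.557, 0.245] pointing down, gripper open.
Joint ranges: [-2.95, 2.95], [-0.29, 1.99], [-1.47, 1.44], [0.14, 2.54], [-1.03, 4.17], [0.13, 1.85], [-2.86, 2.86]. Speed limits (rad/s): [2.39, 2.39, 3.01, 3.01, 3.14, 3.14, 3.14].

## Interface

Orientations are given as a unit quaternion [x, y, z, w].
In Python, from plant import observe, camera, finish_job, tip_extent gives the robot as it stands.
- The arm moves only by the tool step_arm, never from a script. Its arguments are lists of equal length, an entry for each row: "rot": the turn, a rotation vector about the world's x, y, z in units of 8 degrees (1.0 is 8 degrees), a list of three; "delta_pos": the shift along the world's x, y, z in units of 30 mm (1.0 is 30 mm), a list of three; "fingers": the finger opening in mm, from 0 to 87.8. A call has 1 to 12 rows; each row is the pose to reach, as a shift and turn from the pose commanded when the call began; what a row does not reach only later rows make up. A row lasts 1/8 s, in which the tool goes at most 62.5 mm and 10.7 degrees, less where a joint would pass 70% of its speed; a pose out of reach is approached as far as the arm can. A call with a gripper value outside its range is refused whole. The fingers move at their own pace and stop on an object; "squeeze" is the grip in N (left out, the last holds). Time passes only in rows, so rows that repeat a pose let the fingers close. It gives the time, the measured TCP pose, the force and the opening at its end, in the units of the state.
- observe(): the state, without advancing time (a new reading comes with each control period).
- camera(name): name is "scene" or "side" or "wrist"; returns a dict with "pixels" (400x640x3 uint8, blue, green, red), "depth" (400x640 float32, m along the optical axis (not along the pixel's ray), 0 where there is no reading), "K" (3x3 intrinsics, pixels), "D" ([k1, k2, p1, p2, k3] as OpenCV has them; the pictures are not rectified), "R" (3x3) and "t" (3): a world point X has camera coordinates R X + t; the wrist camera has in their place "T_tool_cam" (4x4, takes a point from camera to tool coordinates, whose origin is the TCP and whose axes are the tool frame's). Camera axes: x right, y down, z forward; pixel columns grow to the right and rows downward; lengths in m; the calibration is good to about 2 mm. A picture is of the moment at which its call begins: read the wrist's pose just before it.
- finish_job(): hands the job in, once; it reports no verdict.
The state is a dict: "time_s": time; "qpos": joint angles; "qd": joint speeds; "joint_efforts": joint torques, N m; "eef_pos": TCP position; "tcp_rot": TCP orientation; "wrist_force": force on the tool from outside, world axes, zero at the start; "wrist_torque": the same for the moment, N m; "width": finger opening in m.
Only numpy, scipy, OpenCV 4.12 (cv2) and the standard library are available. Lean on these libraries where they do the work, as an engineer would, in place of code of your own. Each camera call takes 0.05 s, during which the arm holds its last target.

## Task

Build the absorber stack in the grey holder: lower the dark plate into it, not dropping it, until it just rests on the blue spring catch, let go, and then press down whichever end stands up until you feel that it lies flat on the holder's floor. Only once the dark plate has been left lying flat, bring the longer white plate, lay it on top in the same way, let go, and press it flat too. Leave the wash bottle, the sample pot and the round tin where they stand.

Things in the scene. Friction and masses are not known exactly. Their poses are not given: they have to be found in the camera images.
- holder: fixed grey holder, 92 x 182 mm, 66 mm high; origin at desk height below the centre of the dark plate's place, z up, y lengthwise: end wall (60 mm up, flared above) at y = -60 mm, blue catches at +y. Floor of two pads 22 mm up. Corner guides (y = -60 to -40, 40 to 60; inner faces x = +-28) flare outward from 52 to 59 mm up. Between them the sides are open; below is a spine 30 mm wide, 10 mm high
- seat_low (a point): point on the holder 22 mm above the desk, at its x = 0, y = 0: the dark plate's origin when it lies flat against the end wall; axes as the holder's. A plate laid in has 2 mm play each side in x and 6 mm in y; its +y end rests 5 to 14 mm too high on the catch; the other end drops to the floor or hangs by friction on the end wall
- seat_high (a point): point on the holder 37 mm above the desk, at its x = 0, y = +10 mm: the white plate's origin when it lies flat on the dark plate against the end wall; axes as the holder's. The same play holds for it. Presses of 5 to 20 N about 30 mm from the +y end (past the catch) and then from the -y end bring a plate down; flat, it stops hard and stays
- catch_low (a joint): blue spring catch for the dark plate, 18 mm wide; slides along the holder's y: 0 = sprung fully out (to y = 55 mm), grows to 0.011 as it is pushed back into its housing (y = 66 to 86 mm, 36.5 mm high, 44 mm wide). Its top slopes from 24 mm above the desk at its nose up to 36 mm at the housing
- catch_high (a joint): blue spring catch for the white plate, as the low one but 20 mm farther along +y and 15 mm higher: nose at y = 75 mm, slope from 39 to 51 mm above the desk; its housing reaches from y = 86 to 106 mm and is 51 mm high, 44 mm wide
- dark_plate: loose dark grey metal plate, 52 x 120 x 15 mm, about 0.19 kg; origin at the centre of its underside, z up, y along its length, x across its width; both ends are alike, so a half turn makes no difference. Lies flat on the desk at the start, on either side of the holder.
- white_plate: loose white plastic plate, 52 x 140 x 15 mm, about 0.15 kg; origin at the centre of its underside, z up, y along its length, x across its width; both ends are alike, so a half turn makes no difference. Lies flat on the desk at the start, on either side of the holder.
- bottle: bystander: wash bottle with blue cap and spout, 62 x 104 x 215 mm, origin at the centre of its underside, beyond the holder; leave it alone
- pot: bystander: sample pot with white cap, 50 x 50 x 54 mm, origin at the centre of its underside, near the front edge on the left; leave it alone
- tin: bystander: round grey tin, 66 x 66 x 24 mm, origin at the centre of its underside, near the front edge on the right; leave it alone

How it is judged:
On the way, in this order (a step that is already met when the one before it is completed fails the run):
1. the dark plate is laid in the holder and let go, still propped up on the catch (horizontal distance between dark_plate and seat_low below 0.015 m and (z of dark_plate in the frame of seat_low above 0.003 m or angle between dark_plate's own z axis and vertical above 0.035 rad) and z of dark_plate in the frame of seat_low below 0.03 m and contact force between the fingers and dark_plate below 0.1 N), for 0.1 s.
2. the dark plate is pressed flat and left lying flat, the white plate not yet brought (distance between dark_plate and seat_low below 0.008 m and z of dark_plate in the frame of seat_low below 0.002 m and angle between dark_plate's own z axis and vertical below 0.03 rad and angle between the y axis of dark_plate and the y axis of holder, either way round below 0.08 rad and contact force between the fingers and dark_plate below 0.1 N and linear speed of dark_plate below 0.03 m/s and horizontal distance between white_plate and seat_high above 0.09 m), for 0.2 s.
3. the white plate is laid on it and let go, still propped up on the catch (horizontal distance between white_plate and seat_high below 0.015 m and (z of white_plate in the frame of seat_high above 0.003 m or angle between white_plate's own z axis and vertical above 0.035 rad) and z of white_plate in the frame of seat_high below 0.03 m and contact force between the fingers and white_plate below 0.1 N), for 0.1 s.
At the end, for the whole second after the job is handed in: The dark plate lies flat on the holder's floor and the white plate flat on the dark one: each within 8 mm of its seat point and less than 2 mm above it, tilted less than 0.03 rad, within 0.08 rad of the holder's direction, released and at rest (distance between dark_plate and seat_low below 0.008 m and z of dark_plate in the frame of seat_low below 0.002 m and angle between each of dark_plate, white_plate's own z axis and vertical below 0.03 rad and angle between the y axis of each of dark_plate, white_plate and the y axis of holder, either way round below 0.08 rad and distance between white_plate and seat_high below 0.008 m and z of white_plate in the frame of seat_high below 0.002 m and contact force between the fingers and dark_plate below 0.1 N and linear speed of each of dark_plate, white_plate below 0.03 m/s and contact force between the fingers and white_plate below 0.1 N); the robot touches nothing.
It fails at once if the dark plate is dropped or slammed into the holder (faster than 0.7 m/s there) (horizontal distance between dark_plate and seat_low below 0.04 m and height (world z) of dark_plate below 0.1 m and linear speed of dark_plate above 0.7 m/s).
It fails at once if the white plate is dropped or slammed into the holder (faster than 0.7 m/s there) (horizontal distance between white_plate and seat_high below 0.04 m and height (world z) of white_plate below 0.1 m and linear speed of white_plate above 0.7 m/s).
It fails at once if the wash bottle is moved more than 30 mm or tipped (distance of bottle from where it was at the start of the episode above 0.03 m or angle between bottle's own z axis and vertical above 0.4 rad).
It fails at once if the sample pot is moved more than 30 mm or tipped (distance of pot from where it was at the start of the episode above 0.03 m or angle between pot's own z axis and vertical above 0.4 rad).
It fails at once if the planchet tin is moved more than 30 mm or tipped (distance of tin from where it was at the start of the episode above 0.03 m or angle between tin's own z axis and vertical above 0.4 rad).
It also fails if it takes over 70 s, if anything falls off the work surface, if the arm or the gripper's body presses on something with over 40 N, if the wrist force passes 120 N, or if a joint passes its speed limit or range.

## Working session

There is one attempt and no reset: what is moved stays moved. The work goes in short steps, Python scripts to look and compute and a tool call to move; the robot and the scene stay as the last step left them, time stands still between calls to the robot, and variables do not carry over. Pictures are saved under pics/ and viewed, and the job is handed in when it is done.

Besides the shell and the picture viewer there is one more tool, called after "Call:" as name(argument=value, ...) on one line, values as JSON. step_arm: Moves the arm, as the interface text tells. Its arguments: {"type":"object","properties":{"rot":{"type":"array","items":{"type":"array","items":{"type":"number"}}},"delta_pos":{"type":"array","items":{"type":"array","items":{"type":"number"}}},"fingers":{"type":"array","items":{"type":"number"}},"squeeze":{"type":"number"}},"required":["rot","delta_pos","fingers"]}

```bash
mkdir -p pics; ls; python3 - <<'E'
from plant import observe,camera,tip_extent
import cv2,numpy as np
s=observe();print(s,tip_extent)
for n in("scene","side","wrist"):
    c=camera(n);cv2.imwrite(f"pics/{n}0.png",c["pixels"]);np.savez(f"{n}0.npz",**c)
    print(n,c["K"].round(1).tolist(),c["D"],c.get("R"),c.get("t"),c.get("T_tool_cam"))
E
```

```text
pics
{'time_s': 0.0, 'qpos': array([-1.16920607,  0.41191293, -0.01270113,  1.59704866,  0.00555452,
        1.13432727, -0.08218876]), 'qd': array([-9.94585799e-04,  1.16839610e-03, -9.56215632e-05, -9.96427306e-04,
        6.95299718e-04,  6.50144769e-05,  4.34088911e-04]), 'joint_efforts': array([-7.50516319e-04, -5.87954772e+01,  6.41446207e-01, -2.91074342e+01,
       -5.39019553e-02,  1.83929951e-02,  1.08592392e-04]), 'eef_pos': array([0.28274643, 0.55683962, 0.24379911]), 'tcp_rot': array([ 8.52259449e-01,  5.23118668e-01, -6.85851675e-04,  4.68752858e-04]), 'wrist_force': array([-0.33216142,  0.33051063, -0.39778341]), 'wrist_torque': array([-0.0192033 , -0.02788039,  0.00231451]), 'width': 0.08805364362522408} 0.022
scene [[483.8, 0.0, 313.7], [0.0, 483.8, 203.8], [0.0, 0.0, 1.0]] [-0.08107212  0.          0.          0.          0.        ] [[ 0.47926608 -0.87765345  0.00533412]
 [-0.37541447 -0.21049106 -0.90263918]
 [ 0.79332717  0.43060183 -0.43036503]] [-0.26204367  0.24707412  0.89131191] None
side [[464.8, 0.0, 315.4], [0.0, 464.8, 201.5], [0.0, 0.0, 1.0]] [-0.11644759  0.          0.          0.          0.        ] [[-0.80515587 -0.59272884 -0.01991362]
 [-0.21855534  0.32776266 -0.91913285]
 [ 0.55132349 -0.73569298 -0.39344409]] [0.46684408 0.17076714 0.98193596] None
wrist [[284.9, 0.0, 316.8], [0.0, 284.9, 201.5], [0.0, 0.0, 1.0]] [-0.04278141  0.          0.          0.          0.        ] None None [[ 9.99999897e-01  3.65035022e-04  2.68722513e-04  6.33586973e-04]
 [-4.21325842e-04  9.67193642e-01  2.54039920e-01 -6.93791218e-02]
 [-1.67173238e-04 -2.54040007e-01  9.67193697e-01 -1.40010445e-01]
 [ 0.00000000e+00  0.00000000e+00  0.00000000e+00  1.00000000e+00]]
```

View pics/scene0.png

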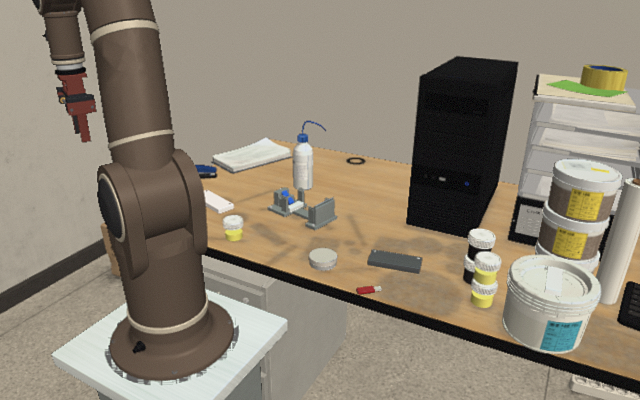

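View pics/side0.png

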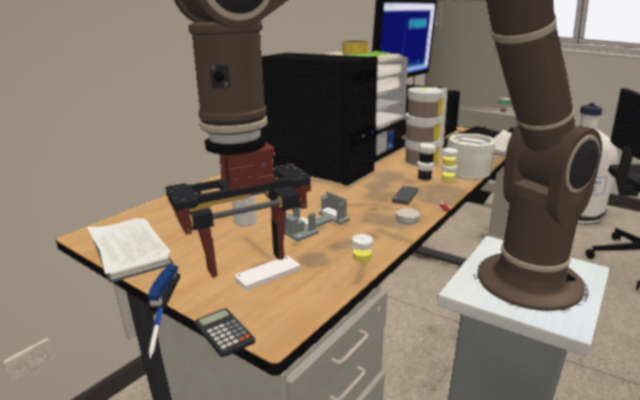

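View pics/wrist0.png

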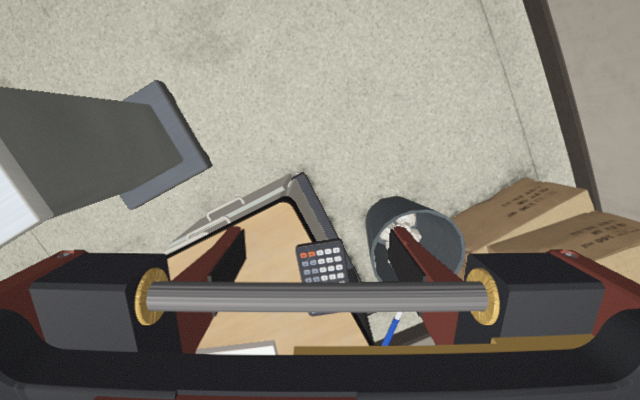

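```bash
cat > h.py <<'E'
import numpy as np,cv2
from plant import observe,camera
from scipy.spatial.transform import Rotation as Ro
def grab(n,tag):
    s=observe();c=camera(n)
    if n=="wrist":
        T=c["T_tool_cam"];Rt=Ro.from_quat(s["tcp_rot"]).as_matrix()
        Rc=Rt@T[:3,:3];p=Rt@T[:3,3]+s["eef_pos"]
        c["R"]=Rc.T;c["t"]=-Rc.T@p
    cv2.imwrite(f"pics/{tag}.png",c["pixels"]);np.savez(f"{tag}.npz",**c);return c
def load(tag):return dict(np.load(tag+".npz",allow_pickle=True))
def rays(c,uv):
    q=cv2.undistortPoints(np.float64(uv).reshape(-1,1,2),c["K"],c["D"])[:,0]
    return np.c_[q,np.ones(len(q))]
def onplane(c,uv,z):
    r=rays(c,uv);o=-c["R"].T@c["t"];d=r@c["R"]
    return o+d*((z-o[2])/d[:,2])[:,None]
def cloud(c):
    v,u=np.mgrid[:400,:640];r=rays(c,np.c_[u.ravel(),v.ravel()])
    P=(r*c["depth"].reshape(-1,1)-c["t"])@c["R"]
    P[c["depth"].ravel()==0]=np.nan
    return P.reshape(400,640,3)
def proj(c,X):
    return cv2.projectPoints(np.float64(X).reshape(-1,1,3),cv2.Rodrigues(c["R"])[0],c["t"],c["K"],c["D"])[0][:,0]
def rect(P):  # min area rect of XY points (mm)
    return cv2.minAreaRect((np.float32(P[:,:2])*1000))
E
python3 - <<'E'
from h import *
for n,box in(("scene",[(365,425,245,275),(200,240,185,215),(265,340,180,230)]),("side",[(388,420,183,205),(230,305,255,290),(280,352,190,240)])):
    c=load(n+"0");c={k:v for k,v in c.items()}
    P=cloud(c)
    for a,b,e,f in box:
        Q=P[e:f,a:b].reshape(-1,3);Q=Q[np.isfinite(Q[:,0])]
        m=(Q[:,2]>0.009)&(Q[:,2]<0.025) if b!=340 and b!=352 else (Q[:,2]>.015)&(Q[:,2]<.08)
        print(n,(a,e),m.sum(),rect(Q[m]) if m.sum()>5 else '', np.median(Q[m],0) if m.any() else '')
    x0,y0,x1,y1=(180,170,440,280) if n=="scene" else (220,170,440,300)
    cv2.imwrite(f"pics/{n}0z.png",cv2.resize(c["pixels"][y0:y1,x0:x1],None,fx=3,fy=3,interpolation=cv2.INTER_CUBIC))
E
```

```text
scene (365, 245) 766 ((435.2730407714844, -273.5902099609375), (56.165802001953125, 120.89315032958984), 10.65989875793457) [ 0.43031346 -0.27563351  0.0167525 ]
scene (200, 185) 361 ((485.82110595703125, 296.35638427734375), (143.97927856445312, 54.188236236572266), 70.15077209472656) [0.47907212 0.27933257 0.01757803]
scene (265, 180) 1163 ((584.3275146484375, 75.8359375), (282.69207763671875, 161.2442626953125), 44.13469314575195) [0.54960157 0.06306345 0.03670587]
side (388, 183) 277 ((438.0570373535156, -272.4730224609375), (50.4937629699707, 127.80477905273438), 10.637910842895508) [ 0.43533779 -0.26342256  0.01479803]
side (230, 255) 893 ((487.1370849609375, 304.7388610839844), (141.9576416015625, 56.73323059082031), 70.41355895996094) [0.48487671 0.31085119 0.01460492]
side (280, 190) 1041 ((551.6192016601562, 47.564414978027344), (180.39308166503906, 81.26158905029297), 78.8128662109375) [ 0.54960556 -0.00357494  0.03593765]
```

View pics/scene0z.png

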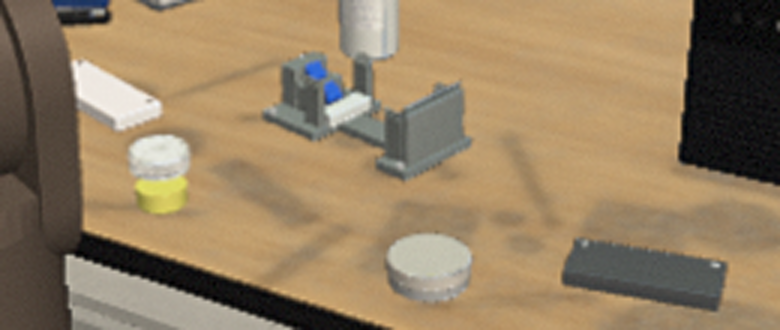

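View pics/side0z.png

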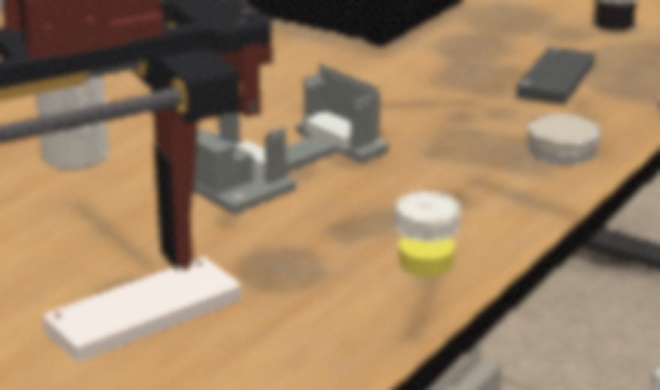

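Call:
step_arm(rot=[[0,0,-9.3],[0,0,-9.3],[0,0,-9.3],[0,0,-9.3],[0,0,-9.3],[0,0,-9.3],[0,0,-9.3],[0,0,-9.3],[0,0,-9.3],[0,0,-9.3],[0,0,-9.3],[0,0,-9.3]], delta_pos=[[9,-17.2,0.5],[9,-17.2,0.5],[9,-17.2,0.5],[9,-17.2,0.5],[9,-17.2,0.5],[9,-17.2,0.5],[9,-17.2,0.5],[9,-17.2,0.5],[9,-17.2,0.5],[9,-17.2,0.5],[9,-17.2,0.5],[9,-17.2,0.5]], fingers=[87,87,87,87,87,87,87,87,87,87,87,87])

```text
time_s: 1.65
eef_pos: [0.5524, 0.0427, 0.2593]
tcp_rot: [0.995, -0.098, -0.0, -0.0]
wrist_force: [0.2, 0.4, 0.0]
width: 0.0871
```

```bash
python3 - <<'E'
from h import *
s=observe();print(s["time_s"],s["eef_pos"],s["tcp_rot"],abs(s["qd"]).max())
c=grab("wrist","w1");c2=grab("scene","s1");
P=cloud(c);z=P[...,2]
for lo,hi in((.017,.026),(.03,.04),(.046,.055),(.055,.07)):
    print(lo,((z>lo)&(z<hi)).sum())
E
```

```text
1.65 [0.55238293 0.04274884 0.25931933] [ 9.95200322e-01 -9.78573385e-02 -4.52932230e-04 -2.36675174e-04] 0.011249007305301591
0.017 2467
0.03 1177
0.046 2508
0.055 1163
```

View pics/w1.png

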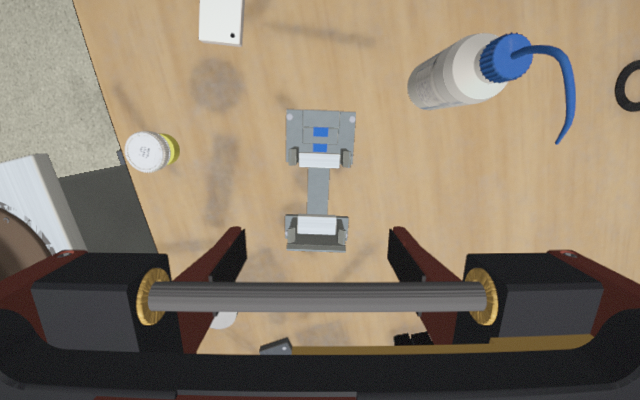

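View pics/s1.png

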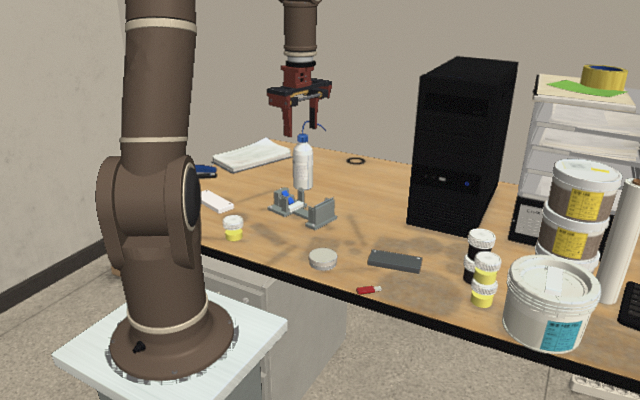

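```bash
python3 - <<'E'
from h import *
c=load("w1")
cv2.imwrite("pics/w1z.png",cv2.resize(c["pixels"][100:260,260:380],None,fx=4.9,fy=3.7*4.9/4.9,interpolation=cv2.INTER_CUBIC))
cv2.imwrite("pics/w1z.png",cv2.resize(c["pixels"][100:260,265:375],None,fx=3.75,fy=3.75,interpolation=cv2.INTER_CUBIC))
P=cloud(c)
b,g,r=[c["pixels"][...,i].astype(int) for i in range(3)]
v,u=np.mgrid[:400,:640];box=(u>275)&(u<365)&(v>100)&(v<256)
white=box&(r>200)&(g>200)&(b>200)
blue=box&(b>r+70)
n,l,st,ce=cv2.connectedComponentsWithStats(white.astype(np.uint8))
for i in range(1,n):
    if st[i,4]>60:
        m=l==i;Q=np.c_[u[m],v[m]];W=onplane(c,Q,.022);print("pad",st[i],rect(W),np.nanmedian(P[m],0))
n,l,st,ce=cv2.connectedComponentsWithStats(blue.astype(np.uint8))
for i in range(1,n):
    if st[i,4]>20:
        m=l==i;print("blue",st[i],np.nanmedian(P[m],0),onplane(c,ce[i],.03))
m=box&(P[...,2]>.008)&(P[...,2]<.08);Q=P[m];print(m.sum(),rect(Q))
# symmetric axis
m2=box&((r-b)<25)&(abs(r-g)<25)&~white
print(rect(P[m2&m]))
E
```

```text
pad [299 153  41  15 530] ((560.1560668945312, 68.83209228515625), (17.57126808166504, 52.72091293334961), 76.60491180419922) [0.56045105 0.06887493 0.0219574 ]
pad [298 217  38  17 614] ((539.4876708984375, -19.067495346069336), (23.678462982177734, 51.97294998168945), 78.7984619140625) [ 0.53917682 -0.01898203  0.02196472]
blue [313 127  15  10 144] [0.56877973 0.10535099 0.0447788 ] [[0.568843   0.10509649 0.03      ]]
blue [313 144  14   8 112] [0.56427888 0.08566207 0.03026103] [[0.56427809 0.08565825 0.03      ]]
7097 ((554.02587890625, 43.79499053955078), (181.7794952392578, 92.13316345214844), 76.51776123046875)
((554.43212890625, 43.48973846435547), (181.0678253173828, 91.36888885498047), 76.71903228759766)
```

View pics/w1z.png

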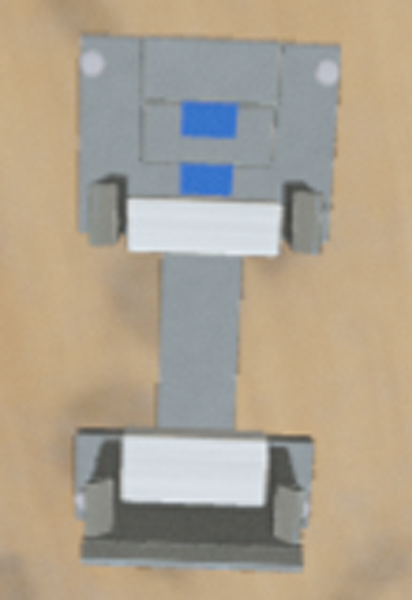

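```bash
python3 - <<'E'
from h import *
P=cloud(load("scene0"))
Q=P[150:,320:].reshape(-1,3)
m=(Q[:,2]>.03)&(Q[:,2]<.5)&(Q[:,0]>.25)&(Q[:,0]<.7)&(Q[:,1]>-.5)&(Q[:,1]<-.1)
H,xe,ye=np.histogram2d(Q[m,0],Q[m,1],bins=[np.arange(.25,.75,.05),np.arange(-.5,-.05,.05)])
print(H.astype(int))
E
```

```text
[[   0    0    0    0    0    0    0    0]
 [   0    0    0    0    0    0    0    0]
 [ 888    0    0    0    0    0    0    0]
 [ 279  398    0    0    0    0    0    0]
 [  76   64    0    0    0    0    0    0]
 [   0    0    0    0    0    0    0    0]
 [   0    0    0    0    0    0    0    0]
 [   0  667 1700 1530 1411  374    0    0]
 [ 359  145    0    0    0    0    0    0]]
```

Call:
step_arm(rot=[[0,0,2.7],[0,0,2.7],[0,0,2.7],[0,0,2.7],[0,0,2.7],[0,0,2.7],[0,0,2.7],[0,0,2.7]], delta_pos=[[-3.85,-10.5,-0.3],[-3.85,-10.5,-0.3],[-3.85,-10.5,-0.3],[-3.85,-10.5,-0.3],[-3.85,-10.5,-0.3],[-3.85,-10.5,-0.3],[-3.85,-10.5,-0.3],[-3.85,-10.5,-0.3]], fingers=[87,87,87,87,87,87,87,87])

```text
time_s: 2.75
eef_pos: [0.4383, -0.2719, 0.2506]
tcp_rot: [0.996, 0.091, 0.0, -0.0]
wrist_force: [-0.6, 0.7, -0.2]
width: 0.0873
```

```bash
python3 - <<'E'
from h import *
s=observe();print(s["time_s"],s["eef_pos"],s["tcp_rot"],abs(s["qd"]).max())
c=grab("wrist","w2");P=cloud(c)
v,u=np.mgrid[:400,:640]
m=(P[...,2]>.009)&(P[...,2]<.022)&(v<245)&(u>240)&(u<400);m=cv2.morphologyEx(m.astype(np.uint8),cv2.MORPH_OPEN,np.ones((3,3)))
n,l,st,ce=cv2.connectedComponentsWithStats(m)
for i in range(1,n):
    if st[i,4]>300: q=l==i;print(st[i],rect(P[q]),rect(onplane(c,np.c_[u[q],v[q]],.015)))
E
```

```text
2.75 [ 0.43825983 -0.27191141  0.25055303] [ 9.95872404e-01  9.07632294e-02  1.01375067e-04 -4.25970934e-04] 0.01054184933224422
[ 296  136   40   88 3390] ((437.49627685546875, -272.6396484375), (51.78171157836914, 119.09284210205078), 11.24045467376709) ((437.4237365722656, -272.4635314941406), (51.440677642822266, 118.88320922851562), 11.339458465576172)
```

View pics/w2.png

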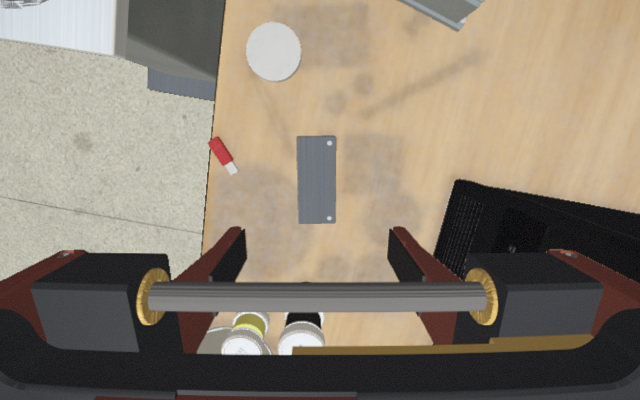

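Call:
step_arm(rot=[[0,0,0.1],[0,0,0.1],[0,0,0.1],[0,0,0.1],[0,0,0.1],[0,0,0.1],[0,0,0.1],[0,0,0.1],[0,0,0.1],[0,0,0.1],[0,0,0.1]], delta_pos=[[-0.02,-0.02,-1.8],[-0.02,-0.02,-3.6],[-0.02,-0.02,-5.4],[-0.02,-0.02,-6.6],[-0.02,-0.02,-7.3],[-0.02,-0.02,-7.5],[-0.02,-0.02,-7.5],[-0.02,-0.02,-7.5],[-0.02,-0.02,-7.5],[-0.02,-0.02,-7.5],[-0.02,-0.02,-7.5]], fingers=[87,87,87,87,87,70,45,45,45,45,45], squeeze=30)

```text
time_s: 4.18
eef_pos: [0.4376, -0.2744, 0.0266]
tcp_rot: [0.995, 0.097, 0.001, 0.0]
wrist_force: [0.0, 1.6, 7.3]
width: 0.0517
```

Call:
step_arm(rot=[[0,0,0],[0,0,0],[0,0,0],[0,0,0],[0,0,0]], delta_pos=[[0,0,0.5],[0,0,2],[0,0,3.7],[0,0,5],[0,0,5]], fingers=[45,45,45,45,45])

```text
time_s: 4.8
eef_pos: [0.438, -0.2752, 0.1789]
tcp_rot: [0.995, 0.096, 0.003, 0.001]
wrist_force: [-0.3, 1.1, -2.5]
width: 0.0514
```

```bash
python3 - <<'E'
from h import *
s=observe();print(s["time_s"],s["eef_pos"],s["tcp_rot"],abs(s["qd"]).max(),s["width"],s["wrist_force"])
c=grab("wrist","w3")
E
```

```text
4.8 [ 0.43802048 -0.27524363  0.17891093] [0.99534033 0.09638065 0.00268027 0.00110188] 0.05586664036817418 0.05141377306647529 [-0.28336079  1.05421376 -2.54111281]
```

View pics/w3.png

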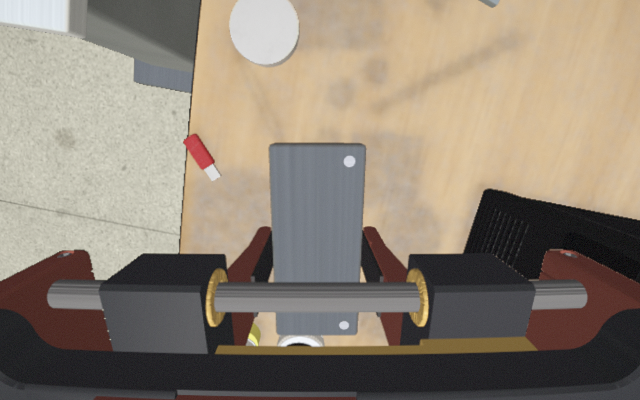

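```bash
cat >> h.py <<'E'
def toolplate(tag,lo=225,cols=(255,390),rng=(-.01,.05)):
    # plate points in tool frame from wrist depth; top surface only
    c=load(tag);T=c["T_tool_cam"]
    v,u=np.mgrid[:400,:640];r=rays(c,np.c_[u.ravel(),v.ravel()])
    P=((r*c["depth"].reshape(-1,1))@T[:3,:3].T+T[:3,3]).reshape(400,640,3)
    return c,P,u,v
E
python3 - <<'E'
from h import *
c,P,u,v=toolplate("w3")
for k in (150,180,210,225,250,265,315,325,330,336): print(k,P[k,317].round(4))
q=(u>285)&(u<350)&(v>150)&(v<265)&(abs(P[...,2]-.012)<.02)
A=np.c_[P[q][:,:2],np.ones(q.sum())];k,*_=np.linalg.lstsq(A,P[q][:,2],rcond=None);print("plane z=ax+by+c",k)
m=(u>255)&(u<390)&(v>130)&(v<275)&(abs(P[...,2]-(k[0]*P[...,0]+k[1]*P[...,1]+k[2]))<.006)
for r in (150,165,180,195,210):
    w=np.where(m[r])[0];print(r,P[r,w[0]].round(4),P[r,w[-1]].round(4))
for cc in (285,300,317,335,350):
    w=np.where(m[:,cc])[0];print(cc,P[w[0],cc].round(4))
mm=(u>285)&(u<350)&(v>310)&(v<345)&(abs(P[...,2]-.01)<.02)
print("far end y",[P[np.where(mm[:,cc])[0][-1],cc].round(4) for cc in (290,317,335)])
E
```

```text
150 [ 0.0003 -0.058   0.0114]
180 [ 0.0004 -0.042   0.0115]
210 [ 0.0004 -0.025   0.0122]
225 [ 0.0004 -0.0164  0.0115]
250 [ 0.0004 -0.0012  0.0114]
265 [0.0004 0.0086 0.0119]
315 [0.0004 0.043  0.0121]
325 [0.0004 0.0508 0.0127]
330 [0.0004 0.0529 0.0106]
336 [0.0006 0.1563 0.1277]
plane z=ax+by+c [0.00261554 0.00097807 0.01165374]
150 [-0.0258 -0.0579  0.0137] [ 0.026  -0.0579  0.0139]
165 [-0.0255 -0.0499  0.0132] [ 0.0256 -0.05    0.0125]
180 [-0.0253 -0.0417  0.013 ] [ 0.0261 -0.0416  0.0136]
195 [-0.0256 -0.0334  0.0129] [ 0.0256 -0.0337  0.0116]
210 [-0.0254 -0.0248  0.0128] [ 0.0254 -0.0251  0.0119]
285 [-0.0166 -0.0615  0.0138]
300 [-0.0087 -0.0615  0.014 ]
317 [ 0.0003 -0.0615  0.0144]
335 [ 0.0101 -0.0614  0.0165]
350 [ 0.0181 -0.0614  0.0156]
far end y [array([-0.0168,  0.0579,  0.012 ]), array([0.0004, 0.0577, 0.0119]), array([0.0119, 0.0577, 0.0118])]
```

Call:
step_arm(rot=[[0,0,-0.5],[0,0,-1],[0,0,-1.5],[0,0,-2],[0,0,-2.5],[0,0,-3],[0,0,-3.05],[0,0,-3.05],[0,0,-3.05],[0,0,-3.05]], delta_pos=[[0.5,1.3,0],[1.1,3,0],[1.8,4.8,0],[2.5,6.6,-0.2],[3.1,8.4,-0.5],[3.6,9.7,-0.8],[3.75,10.1,-1],[3.75,10.1,-1],[3.75,10.1,-1],[3.75,10.1,-1]], fingers=[45,45,45,45,45,45,45,45,45,45])

```text
time_s: 6.1
eef_pos: [0.5491, 0.0269, 0.146]
tcp_rot: [0.993, -0.117, 0.0, 0.0]
wrist_force: [0.1, -0.5, -1.8]
width: 0.0518
```

```bash
cat >> h.py <<'E'
def pose(tag=None):
    s=observe();R=Ro.from_quat(s["tcp_rot"]).as_matrix()
    print("t",s["time_s"],"tcp",s["eef_pos"].round(4),"xyaw",np.degrees(np.arctan2(R[1,0],R[0,0])).round(2),"toolz",R[:,2].round(4),"w",round(s["width"],4),"F",s["wrist_force"].round(1),"qd",abs(s["qd"]).max().round(3))
    yh=np.array([.230,.973]);xh=np.array([.973,-.230]);d=s["eef_pos"][:2]-[.5503,.0269]
    print("tcp in holder mm x,y",(d@xh*1000).round(1),(d@yh*1000).round(1));return s
E
python3 - <<'E'
from h import *
pose();grab("wrist","w4");grab("side","sd4")
E
```

```text
t 6.1 tcp [0.5491 0.0269 0.146 ] xyaw -13.45 toolz [ 3.e-04 -2.e-04 -1.e+00] w 0.0518 F [ 0.1 -0.5 -1.8] qd 0.005
tcp in holder mm x,y -1.1 -0.2
```

View pics/w4.png

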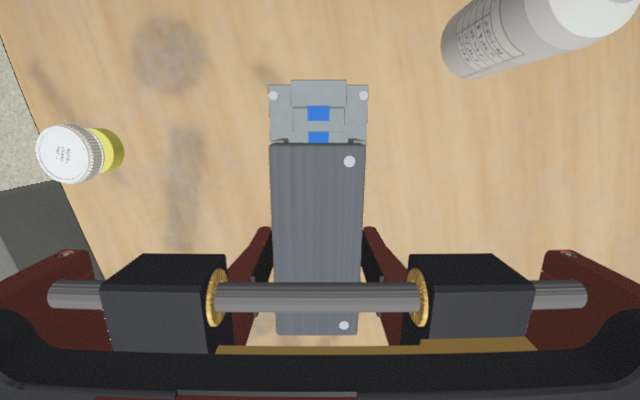

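```bash
python3 - <<'E'
from h import *
c,P,u,v=toolplate("w4")
W=cloud(c)
b,g,r=[c["pixels"][...,i].astype(int) for i in range(3)]
bl=((b>r+70)&(u>290)&(u<345)&(v>90)&(v<145)).astype(np.uint8)
n,l,st,ce=cv2.connectedComponentsWithStats(bl)
for i in range(1,n):
    if st[i,4]>20:
        m=l==i;print(st[i],P[m].mean(0).round(4),W[m].mean(0).round(4), P[m][:,0].min(),P[m][:,0].max())
# housing base outline edges: screws (white)
sc=((r>190)&(b>190)&(g>190)&(v>85)&(v<105)&(u>262)&(u<375)).astype(np.uint8)
n,l,st,ce=cv2.connectedComponentsWithStats(sc)
for i in range(1,n):
    if st[i,4]>15: m=l==i;print("screw",st[i],P[m].mean(0).round(4),W[m].mean(0).round(4))
for k in (150,180,210):
    w=np.where((abs(P[k,:,2]-.0118)<.005)&(u[k]>255)&(u[k]<380))[0];print(P[k,w[0],0].round(4),P[k,w[-1],0].round(4))
w=[P[np.where((abs(P[:,cc,2]-.0118)<.004)&(v[:,cc]>125))[0][0],cc,1].round(4) for cc in(285,300,335,350)];print(w)
E
```

```text
[307 106  23  15 336] [ 0.0009 -0.0809  0.1004] [nan nan nan] -0.008101323352807355 0.010246589684231486
[308 132  21  11 226] [ 0.0009 -0.0613  0.1155] [0.5643 0.0863 0.0305] -0.007890110211168231 0.010627824349901867
screw [269  92   8   8  53] [-0.0394 -0.0973  0.1278] [nan nan nan]
screw [360  92   8   8  54] [ 0.0421 -0.0978  0.1331] [0.6129 0.1123 0.0129]
-0.0262 0.0254
-0.0261 0.0259
-0.0257 0.0253
[np.float64(-0.0611), np.float64(-0.0614), np.float64(-0.061), np.float64(-0.0612)]
```

Call:
step_arm(rot=[[0,0,0.02],[0,0,0.02],[0,0,0.02],[0,0,0.02],[0,0,0.02],[0,0,0.02],[0,0,0.02],[0,0,0.02],[0,0,0.02]], delta_pos=[[0.055,0.055,-0.8],[0.055,0.055,-1.6],[0.055,0.055,-2],[0.055,0.055,-2.2],[0.055,0.055,-2.4],[0.055,0.055,-2.55],[0.055,0.055,-2.7],[0.055,0.055,-2.75],[0.055,0.055,-2.75]], fingers=[45,45,45,45,45,45,45,45,45])

```text
time_s: 7.32
eef_pos: [0.551, 0.0304, 0.0631]
tcp_rot: [0.993, -0.115, -0.0, 0.0]
wrist_force: [-0.4, 0.3, -1.3]
width: 0.0519
```

```bash
python3 - <<'E'
from h import *
pose();grab("wrist","w5")
E
```

```text
t 7.325 tcp [0.551  0.0304 0.0631] xyaw -13.15 toolz [-0. -0. -1.] w 0.0519 F [-0.4  0.3 -1.3] qd 0.004
tcp in holder mm x,y -0.1 3.5
```

View pics/w5.png

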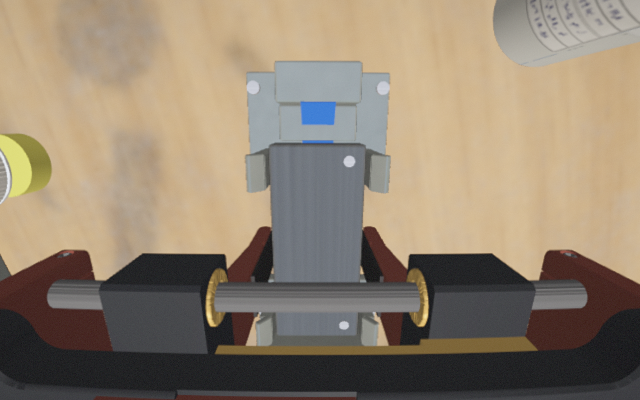

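Call:
step_arm(rot=[[0,0,0],[0,0,0],[0,0,0],[0,0,0],[0,0,0],[0,0,0]], delta_pos=[[-0.02,-0.07,0],[-0.02,-0.07,-0.04],[-0.02,-0.07,-0.08],[-0.02,-0.07,-0.12],[-0.02,-0.07,-0.15],[-0.02,-0.07,-0.15]], fingers=[45,45,45,45,45,45])

```text
time_s: 8.12
eef_pos: [0.5504, 0.0282, 0.0587]
tcp_rot: [0.993, -0.115, 0.0, 0.0]
wrist_force: [0.2, -0.4, -0.3]
width: 0.0518
```

```bash
python3 - <<'E'
from h import *
pose()
E
```

```text
t 8.125 tcp [0.5504 0.0282 0.0587] xyaw -13.16 toolz [ 0. -0. -1.] w 0.0518 F [ 0.2 -0.4 -0.3] qd 0.003
tcp in holder mm x,y -0.2 1.3
```

Call:
step_arm(rot=[[0,0,0],[0,0,0]], delta_pos=[[0,0,-0.04],[0,0,-0.04]], fingers=[45,45])

```text
time_s: 8.38
eef_pos: [0.5505, 0.0281, 0.0576]
tcp_rot: [0.993, -0.115, 0.0, -0.0]
wrist_force: [-1.1, -0.9, 2.6]
width: 0.0515
```

Call:
step_arm(rot=[[0,0,0],[0,0,0]], delta_pos=[[0,0,-0.04],[0,0,-0.04]], fingers=[45,45])

```text
time_s: 8.62
eef_pos: [0.5506, 0.028, 0.0563]
tcp_rot: [0.993, -0.115, 0.0, 0.0]
wrist_force: [-1.1, -1.8, 2.8]
width: 0.0519
```

Call:
step_arm(rot=[[0,0,0],[0,0,0],[0,0,0],[0,0,0],[0,0,0],[0,0,0],[0,0,0]], delta_pos=[[0,0,0],[0,0,0],[0,0,0],[0,0,0.5],[0,0,1.5],[0,0,2.6],[0,0,2.6]], fingers=[60,72,72,72,72,40,10])

```text
time_s: 9.5
eef_pos: [0.5521, 0.0283, 0.1374]
tcp_rot: [0.993, -0.115, 0.002, -0.001]
wrist_force: [-0.1, 0.1, -0.4]
width: 0.0555
```

```bash
cat >> h.py <<'E'
def plane(tag,ucols=(290,345),vr=(150,230),zr=(.02,.08)):
    c=load(tag);W=cloud(c);v,u=np.mgrid[:400,:640]
    q=(u>ucols[0])&(u<ucols[1])&(v>vr[0])&(v<vr[1])&(W[...,2]>zr[0])&(W[...,2]<zr[1])
    d=W[...,:2]-[.5503,.0269];H=np.stack([d@[.973,-.230],d@[.230,.973],W[...,2]],-1)*1000
    A=np.c_[H[q][:,:2],np.ones(q.sum())];k,*_=np.linalg.lstsq(A,H[q][:,2],rcond=None)
    print("pts",q.sum(),"slope x,y",k[:2].round(4),"z at origin mm",k[2].round(1));return H,u,v,k
E
python3 - <<'E'
from h import *
pose();grab("wrist","w6");grab("side","sd6");plane("w6")
E
```

```text
t 9.5 tcp [0.5521 0.0283 0.1374] xyaw -13.17 toolz [ 0.0051  0.0013 -1.    ] w 0.0555 F [-0.1  0.1 -0.4] qd 0.04
tcp in holder mm x,y 1.5 1.7
pts 4236 slope x,y [-0.0006  0.0798] z at origin mm 41.5
```

View pics/w6.png

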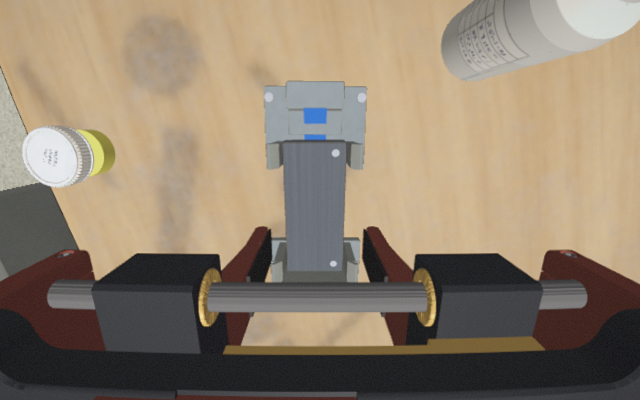

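Call:
step_arm(rot=[[0,0,0],[0,0,0],[0,0,0],[0,0,0],[0,0,0],[0,0,0],[0,0,0]], delta_pos=[[0.22,0.94,0],[0.22,0.94,0],[0.22,0.94,0],[0.22,0.94,-1],[0.22,0.94,-1.8],[0.22,0.94,-2.1],[0.22,0.94,-2.1]], fingers=[0,0,0,0,0,0,0])

```text
time_s: 10.48
eef_pos: [0.5567, 0.0556, 0.071]
tcp_rot: [0.993, -0.115, -0.0, 0.0]
wrist_force: [-0.2, 0.0, 1.5]
width: 0.0002
```

```bash
python3 - <<'E'
from h import *
pose()
E
```

```text
t 10.475 tcp [0.5567 0.0556 0.071 ] xyaw -13.21 toolz [-1.e-03 -7.e-04 -1.e+00] w 0.0002 F [-0.2  0.   1.5] qd 0.021
tcp in holder mm x,y -0.4 29.4
```

Descend in small rows and watch the force.

Call:
step_arm(rot=[[0,0,0],[0,0,0],[0,0,0],[0,0,0]], delta_pos=[[0,0,-0.1],[0,0,-0.2],[0,0,-0.25],[0,0,-0.25]], fingers=[0,0,0,0])

```text
time_s: 10.98
eef_pos: [0.5581, 0.0565, 0.065]
tcp_rot: [0.993, -0.115, 0.001, -0.001]
wrist_force: [-1.5, -0.5, 7.6]
width: 0.0004
```

Call:
step_arm(rot=[[0,0,0],[0,0,0],[0,0,0]], delta_pos=[[0,0,-0.05],[0,0,-0.1],[0,0,-0.1]], fingers=[0,0,0])

```text
time_s: 11.35
eef_pos: [0.5586, 0.0566, 0.0625]
tcp_rot: [0.993, -0.115, 0.002, -0.001]
wrist_force: [-0.0, -0.2, 10.8]
width: 0.0007
```

Call:
step_arm(rot=[[0,0,0],[0,0,0],[0,0,0]], delta_pos=[[0,0,-0.05],[0,0,-0.1],[0,0,-0.1]], fingers=[0,0,0])

```text
time_s: 11.72
eef_pos: [0.5585, 0.0567, 0.0594]
tcp_rot: [0.993, -0.115, 0.002, -0.001]
wrist_force: [-0.1, 0.3, 12.3]
width: 0.0004
```

Call:
step_arm(rot=[[0,0,0],[0,0,0],[0,0,0]], delta_pos=[[0,0,-0.04],[0,0,-0.08],[0,0,-0.08]], fingers=[0,0,0])

```text
time_s: 12.1
eef_pos: [0.5585, 0.0567, 0.0592]
tcp_rot: [0.993, -0.115, 0.002, -0.002]
wrist_force: [-9.7, -0.6, 36.7]
width: 0.0006
```

Call:
step_arm(rot=[[0,0,0],[0,0,0],[0,0,0],[0,0,0],[0,0,0],[0,0,0],[0,0,0],[0,0,0]], delta_pos=[[0,0,0.3],[-0.2,-0.8,0.7],[-0.46,-1.95,0.7],[-0.46,-1.95,0.5],[-0.46,-1.95,0.3],[-0.46,-1.95,0.2],[-0.46,-1.95,0.1],[-0.46,-1.95,0.08]], fingers=[0,0,0,0,0,0,0,0])

```text
time_s: 13.1
eef_pos: [0.5431, -0.0014, 0.0592]
tcp_rot: [0.993, -0.114, -0.0, -0.001]
wrist_force: [-8.7, 0.6, 29.5]
width: 0.0003
```

Call:
step_arm(rot=[[0,0,0],[0,0,0],[0,0,0],[0,0,0],[0,0,0],[0,0,0]], delta_pos=[[0,0,0.5],[0,0.4,2],[0.2,1.3,3.5],[0.3,1.5,5],[0.3,1.5,6.5],[0.3,1.5,6.5]], fingers=[20,60,87,87,87,87])

```text
time_s: 13.85
eef_pos: [0.5541, 0.0434, 0.2563]
tcp_rot: [0.993, -0.114, 0.003, -0.001]
wrist_force: [0.2, 0.3, 0.1]
width: 0.0567
```

```bash
python3 - <<'E'
from h import *
pose();c=grab("wrist","w7")
H,u,v,k=plane("w7",(300,335),(160,240),(.025,.06))
b,g,r=[c["pixels"][...,i].astype(int) for i in range(3)]
m=(abs(H[...,2]-37)<3)&(r<110)&(u>280)&(u<350)&(v>120)&(v<270)&(b<r+60)
m=cv2.morphologyEx(m.astype(np.uint8),cv2.MORPH_OPEN,np.ones((3,3)))>0
print(m.sum(),cv2.minAreaRect(np.float32(H[m][:,:2])))
W=cloud(c);q=(W[...,2]>.009)&(W[...,2]<.022)&(r>170)&(v<140);q=cv2.morphologyEx(q.astype(np.uint8),cv2.MORPH_OPEN,np.ones((3,3)))
n,l,st,ce=cv2.connectedComponentsWithStats(q)
for i in range(1,n):
    if st[i,4]>150: print(st[i],rect(W[l==i]))
E
```

```text
t 13.85 tcp [0.5541 0.0434 0.2563] xyaw -13.1 toolz [ 0.0062  0.0016 -1.    ] w 0.0567 F [0.2 0.3 0.1] qd 0.069
tcp in holder mm x,y -0.1 17.0
pts 2681 slope x,y [-0.0001  0.0003] z at origin mm 36.9
1759 ((0.8412590026855469, -0.5883407592773438), (121.11933135986328, 48.804019927978516), 88.77276611328125)
[ 190    0   44   49 1991] ((474.3912048339844, 261.6865234375), (53.85067367553711, 52.70051193237305), 72.92532348632812)
```

View pics/w7.png

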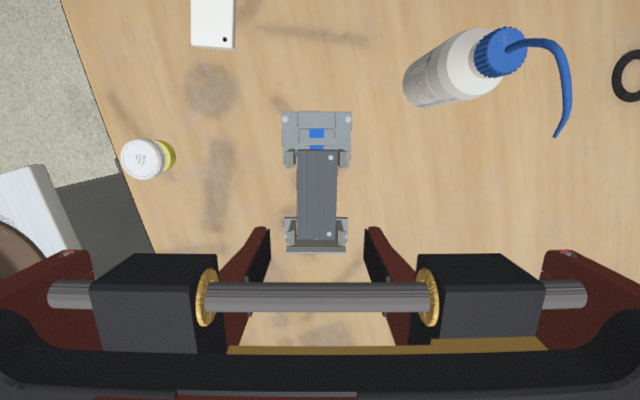

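Call:
step_arm(rot=[[0,0,-0.8],[0,0,-0.8],[0,0,-0.8],[0,0,-0.8],[0,0,-0.8],[0,0,-0.8],[0,0,-0.8]], delta_pos=[[-2.2,8.7,0],[-2.2,8.7,0],[-2.2,8.7,0],[-2.2,8.7,0],[-2.2,8.7,0],[-2.2,8.7,0],[-2.2,8.7,0]], fingers=[87,87,87,87,87,87,87])

```text
time_s: 14.78
eef_pos: [0.487, 0.3015, 0.2524]
tcp_rot: [0.985, -0.171, 0.0, 0.001]
wrist_force: [-0.4, -0.5, -0.4]
width: 0.0868
```

```bash
python3 - <<'E'
from h import *
pose()
c=grab("wrist","w8");P=cloud(c)
v,u=np.mgrid[:400,:640]
m=(P[...,2]>.009)&(P[...,2]<.022)&(v<248)&(u>240)&(u<400);m=cv2.morphologyEx(m.astype(np.uint8),cv2.MORPH_OPEN,np.ones((3,3)))
n,l,st,ce=cv2.connectedComponentsWithStats(m)
for i in range(1,n):
    if st[i,4]>300: q=l==i;print(st[i],rect(P[q]),rect(onplane(c,np.c_[u[q],v[q]],.015)))
E
```

```text
t 14.775 tcp [0.487  0.3015 0.2524] xyaw -19.72 toolz [-1.0e-04 -1.5e-03 -1.0e+00] w 0.0868 F [-0.4 -0.5 -0.4] qd 0.011
tcp in holder mm x,y -124.8 252.6
[ 241   16   20   60 1049] ((466.1166076660156, 486.1114807128906), (67.99238586425781, 23.847179412841797), 68.68629455566406) ((466.8491516113281, 484.4718017578125), (66.95022583007812, 23.60523223876953), 67.8694839477539)
[ 295  124   42  104 3967] ((487.5075988769531, 303.88775634765625), (140.36557006835938, 52.18238067626953), 72.1341323852539) ((487.63775634765625, 304.2322998046875), (139.56336975097656, 51.82542037963867), 72.16373443603516)
```

View pics/w8.png

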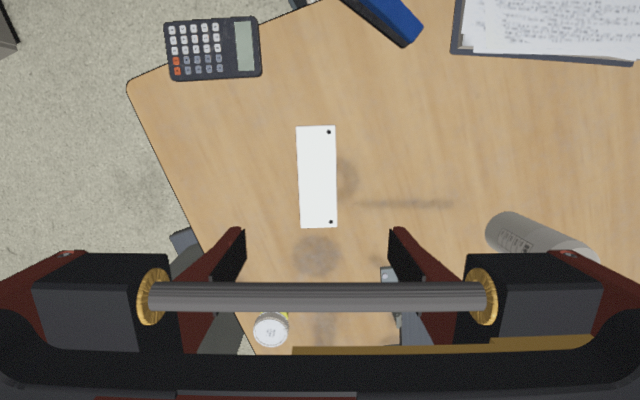

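Call:
step_arm(rot=[[0,0,0.23],[0,0,0.23],[0,0,0.23],[0,0,0.23],[0,0,0.23],[0,0,0.23],[0,0,0.23],[0,0,0.23],[0,0,0.23],[0,0,0.23],[0,0,0.23]], delta_pos=[[0.02,0.08,-1.8],[0.02,0.08,-3.6],[0.02,0.08,-5.4],[0.02,0.08,-6.6],[0.02,0.08,-7.3],[0.02,0.08,-7.5],[0.02,0.08,-7.5],[0.02,0.08,-7.5],[0.02,0.08,-7.5],[0.02,0.08,-7.5],[0.02,0.08,-7.5]], fingers=[87,87,87,87,87,70,45,45,45,45,45], squeeze=30)

```text
time_s: 16.2
eef_pos: [0.4876, 0.3066, 0.0288]
tcp_rot: [0.988, -0.154, 0.001, -0.001]
wrist_force: [-0.3, -0.7, 6.4]
width: 0.0519
```

Call:
step_arm(rot=[[0,0,0],[0,0,0],[0,0,0],[0,0,0],[0,0,0],[0,0,0]], delta_pos=[[0,0,0.5],[0,0,2],[0,0,3.7],[0,0,5],[0,0,5],[0,0,5]], fingers=[45,45,45,45,45,45])

```text
time_s: 16.95
eef_pos: [0.486, 0.3063, 0.1774]
tcp_rot: [0.988, -0.154, -0.0, 0.0]
wrist_force: [-0.2, 0.3, -1.2]
width: 0.0518
```

```bash
python3 - <<'E'
from h import *
pose();grab("wrist","w9")
c,P,u,v=toolplate("w9")
q=(u>285)&(u<350)&(v>150)&(v<265)&(abs(P[...,2]-.012)<.02)
A=np.c_[P[q][:,:2],np.ones(q.sum())];k,*_=np.linalg.lstsq(A,P[q][:,2],rcond=None);print("plane",k)
m=(u>255)&(u<390)&(v>100)&(v<275)&(abs(P[...,2]-(k[0]*P[...,0]+k[1]*P[...,1]+k[2]))<.006)
for r in (150,180,210):
    w=np.where(m[r])[0];print(r,P[r,w[0]].round(4),P[r,w[-1]].round(4))
for cc in (290,317,345):
    w=np.where(m[:,cc])[0];print(cc,P[w[0],cc].round(4))
mm=(v>310)&(v<350)&(abs(P[...,2]-.01)<.02)
for cc in (290,317,335):
    w=np.where(mm[:,cc])[0];print("far",P[w[-1],cc].round(4) if len(w) else None)
E
```

```text
t 16.95 tcp [0.486  0.3063 0.1774] xyaw -17.69 toolz [-8.e-04 -1.e-04 -1.e+00] w 0.0518 F [-0.2  0.3 -1.2] qd 0.023
tcp in holder mm x,y -126.8 257.1
plane [ 0.00112157 -0.00141599  0.01391017]
150 [-0.0257 -0.0578  0.0145] [ 0.0254 -0.0577  0.0157]
180 [-0.0258 -0.0415  0.0144] [ 0.0256 -0.0412  0.0163]
210 [-0.0262 -0.0238  0.016 ] [ 0.025  -0.0241  0.015 ]
290 [-0.0145 -0.0672  0.0168]
317 [-0.     -0.0672  0.0165]
345 [ 0.0149 -0.0672  0.0161]
far [-0.0175  0.0668  0.0134]
far [0.0001 0.0672 0.0139]
far [0.0118 0.0676 0.0143]
```

View pics/w9.png

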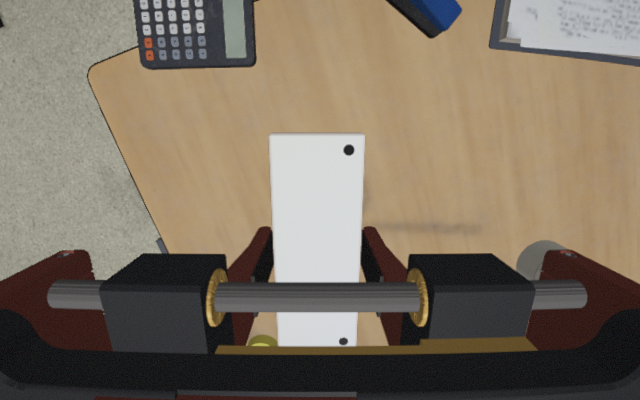

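Call:
step_arm(rot=[[0,0,0.1],[0,0,0.2],[0,0,0.4],[0,0,0.5],[0,0,0.55],[0,0,0.55],[0,0,0.55],[0,0,0.55],[0,0,0.55]], delta_pos=[[0.3,-1.2,0],[0.7,-2.8,0],[1.2,-4.5,0],[1.6,-6.2,0],[2,-7.8,-0.3],[2.2,-8.6,-0.7],[2.26,-8.8,-0.9],[2.26,-8.8,-0.9],[2.26,-8.8,-0.9]], fingers=[45,45,45,45,45,45,45,45,45])

```text
time_s: 18.12
eef_pos: [0.5544, 0.044, 0.1506]
tcp_rot: [0.993, -0.115, -0.0, -0.0]
wrist_force: [0.0, -0.5, -0.7]
width: 0.052
```

```bash
python3 - <<'E'
from h import *
pose();grab("wrist","w10")
c,P,u,v=toolplate("w10")
b,g,r=[c["pixels"][...,i].astype(int) for i in range(3)]
bl=((b>r+70)&(u>290)&(u<345)&(v>90)&(v<145)).astype(np.uint8)
n,l,st,ce=cv2.connectedComponentsWithStats(bl)
for i in range(1,n):
    if st[i,4]>20:
        m=l==i;print(st[i],np.nanmean(P[m],0).round(4), P[m][:,0].min(),P[m][:,0].max())
for k in (150,180,210):
    w=np.where((abs(P[k,:,2]-.0143)<.005)&(u[k]>255)&(u[k]<380))[0];print(P[k,w[0],0].round(4),P[k,w[-1],0].round(4))
print([P[np.where((abs(P[:,cc,2]-.0145)<.006)&(v[:,cc]>105))[0][0],cc,1].round(4) for cc in(285,300,335,350)])
E
```

```text
t 18.125 tcp [0.5544 0.044  0.1506] xyaw -13.2 toolz [-5.e-04  4.e-04 -1.e+00] w 0.052 F [ 0.  -0.5 -0.7] qd 0.008
tcp in holder mm x,y 0.1 17.6
[307 129  21   3  63] [ 0.0002 -0.0674  0.1006] -0.008083055628379444 0.008409435641564045
-0.0257 0.0252
-0.0258 0.0258
-0.0258 0.0249
[np.float64(-0.0672), np.float64(-0.0672), np.float64(-0.0672), np.float64(-0.0672)]
```

View pics/w10.png

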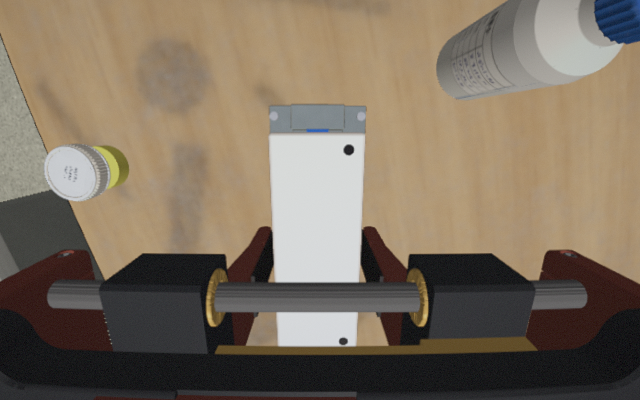

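Call:
step_arm(rot=[[0,0,0],[0,0,0],[0,0,0],[0,0,0],[0,0,0],[0,0,0],[0,0,0],[0,0,0]], delta_pos=[[-0.016,-0.07,-0.8],[-0.016,-0.07,-1.5],[-0.016,-0.07,-1.8],[-0.016,-0.07,-2],[-0.016,-0.07,-2.15],[-0.016,-0.07,-2.3],[-0.016,-0.07,-2.35],[-0.016,-0.07,-2.35]], fingers=[45,45,45,45,45,45,45,45])

```text
time_s: 19.18
eef_pos: [0.5542, 0.0402, 0.0803]
tcp_rot: [0.993, -0.116, 0.0, -0.0]
wrist_force: [-0.1, 0.1, -0.2]
width: 0.0517
```

```bash
python3 - <<'E'
from h import *
pose();grab("wrist","w11")
E
```

```text
t 19.175 tcp [0.5542 0.0402 0.0803] xyaw -13.32 toolz [ 1.e-04  0.e+00 -1.e+00] w 0.0517 F [-0.1  0.1 -0.2] qd 0.002
tcp in holder mm x,y 0.7 13.8
```

View pics/w11.png

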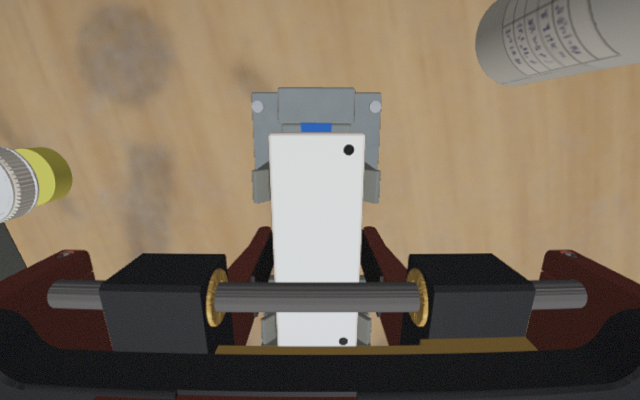

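Call:
step_arm(rot=[[0,0,0],[0,0,0],[0,0,0],[0,0,0]], delta_pos=[[0,0.02,-0.04],[0,0.02,-0.08],[0,0.02,-0.12],[0,0.02,-0.12]], fingers=[45,45,45,45])

```text
time_s: 19.73
eef_pos: [0.5541, 0.0408, 0.0766]
tcp_rot: [0.993, -0.116, -0.0, 0.0]
wrist_force: [-0.1, 0.3, -1.9]
width: 0.0516
```

Call:
step_arm(rot=[[0,0,0],[0,0,0]], delta_pos=[[0,0,-0.04],[0,0,-0.04]], fingers=[45,45])

```text
time_s: 19.98
eef_pos: [0.5541, 0.0408, 0.0754]
tcp_rot: [0.993, -0.116, -0.0, 0.0]
wrist_force: [-0.8, 0.4, -1.7]
width: 0.0517
```

Call:
step_arm(rot=[[0,0,0],[0,0,0]], delta_pos=[[0,0,-0.04],[0,0,-0.04]], fingers=[45,45])

```text
time_s: 20.23
eef_pos: [0.5542, 0.0408, 0.0743]
tcp_rot: [0.993, -0.116, 0.0, -0.0]
wrist_force: [-0.6, -1.1, 1.2]
width: 0.0514
```

Call:
step_arm(rot=[[0,0,0],[0,0,0]], delta_pos=[[0,0,-0.03],[0,0,-0.03]], fingers=[45,45])

```text
time_s: 20.48
eef_pos: [0.5542, 0.0407, 0.0735]
tcp_rot: [0.993, -0.116, 0.0, -0.0]
wrist_force: [-1.1, -0.3, 4.0]
width: 0.0515
```

Call:
step_arm(rot=[[0,0,0],[0,0,0],[0,0,0],[0,0,0],[0,0,0],[0,0,0],[0,0,0]], delta_pos=[[0,0,0],[0,0,0],[0,0,0],[0,0,0.5],[0,0,1.5],[0,0,2.6],[0,0,2.6]], fingers=[60,72,72,72,72,40,10])

```text
time_s: 21.35
eef_pos: [0.5558, 0.0409, 0.1546]
tcp_rot: [0.993, -0.116, 0.002, -0.001]
wrist_force: [-0.2, -0.8, 0.3]
width: 0.0553
```

```bash
python3 - <<'E'
from h import *
pose();grab("wrist","w12");plane("w12",zr=(.04,.08))
E
```

```text
t 21.35 tcp [0.5558 0.0409 0.1546] xyaw -13.33 toolz [ 0.0052  0.0014 -1.    ] w 0.0553 F [-0.2 -0.8  0.3] qd 0.042
tcp in holder mm x,y 2.2 14.9
pts 4219 slope x,y [-0.0012  0.0621] z at origin mm 55.6
```

View pics/w12.png

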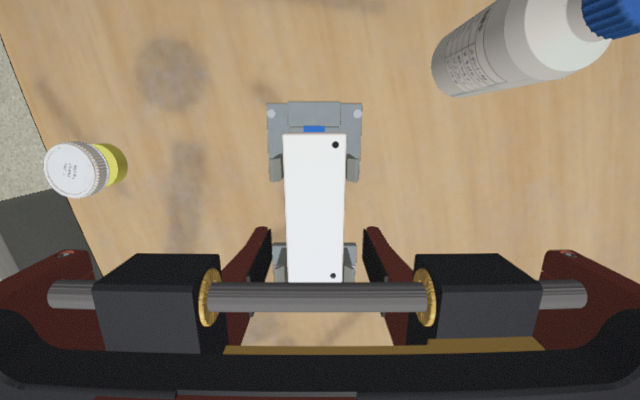

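Call:
step_arm(rot=[[0,0,0],[0,0,0],[0,0,0],[0,0,0],[0,0,0],[0,0,0],[0,0,0],[0,0,0],[0,0,0]], delta_pos=[[0.25,1.17,0],[0.25,1.17,0],[0.25,1.17,0],[0.25,1.17,-1],[0.25,1.17,-1.8],[0.25,1.17,-2.2],[0.25,1.17,-2.3],[0.25,1.17,-2.4],[0.25,1.17,-2.4]], fingers=[0,0,0,0,0,0,0,0,0])

```text
time_s: 22.52
eef_pos: [0.5621, 0.0753, 0.0803]
tcp_rot: [0.993, -0.116, 0.001, -0.0]
wrist_force: [-0.8, -1.6, 2.6]
width: 0.0004
```

Call:
step_arm(rot=[[0,0,0],[0,0,0],[0,0,0]], delta_pos=[[0,0,-0.06],[0,0,-0.12],[0,0,-0.12]], fingers=[0,0,0])

```text
time_s: 22.9
eef_pos: [0.5629, 0.0756, 0.0774]
tcp_rot: [0.993, -0.116, 0.001, -0.001]
wrist_force: [-1.1, -1.3, 9.2]
width: 0.0006
```

Call:
step_arm(rot=[[0,0,0],[0,0,0],[0,0,0]], delta_pos=[[0,0,-0.05],[0,0,-0.1],[0,0,-0.1]], fingers=[0,0,0])

```text
time_s: 23.28
eef_pos: [0.5629, 0.076, 0.0744]
tcp_rot: [0.993, -0.116, 0.001, -0.001]
wrist_force: [-2.6, -1.5, 12.2]
width: 0.0005
```

Call:
step_arm(rot=[[0,0,0],[0,0,0]], delta_pos=[[0,0,-0.04],[0,0,-0.06]], fingers=[0,0])

```text
time_s: 23.52
eef_pos: [0.563, 0.076, 0.0742]
tcp_rot: [0.993, -0.116, 0.001, -0.001]
wrist_force: [-8.6, -0.9, 34.9]
width: 0.0006
```

Call:
step_arm(rot=[[0,0,0],[0,0,0],[0,0,0],[0,0,0],[0,0,0],[0,0,0],[0,0,0],[0,0,0],[0,0,0]], delta_pos=[[0,0,0.4],[-0.2,-0.8,0.8],[-0.6,-2.53,0.8],[-0.6,-2.53,0.7],[-0.6,-2.53,0.4],[-0.6,-2.53,0.25],[-0.6,-2.53,0.17],[-0.6,-2.53,0.11],[-0.6,-2.53,0.09]], fingers=[0,0,0,0,0,0,0,0,0])

```text
time_s: 24.65
eef_pos: [0.5436, 0.0006, 0.0743]
tcp_rot: [0.993, -0.116, -0.0, -0.0]
wrist_force: [-5.4, 0.9, 16.0]
width: -0.0001
```

Call:
step_arm(rot=[[0,0,0],[0,0,0],[0,0,0],[0,0,0],[0,0,0],[0,0,0],[0,0,0]], delta_pos=[[0,0,0.5],[0,0.4,2],[0.2,1.3,3.5],[0.3,1.5,5],[0.3,1.5,6],[0.3,1.5,6],[0.3,1.5,6]], fingers=[0,0,0,0,0,0,0])

```text
time_s: 25.52
eef_pos: [0.5522, 0.0451, 0.2533]
tcp_rot: [0.993, -0.116, -0.0, -0.0]
wrist_force: [-0.3, 0.8, -0.9]
width: 0.0004
```

```bash
python3 - <<'E'
from h import *
pose();c=grab("wrist","w13");grab("scene","s13")
H,u,v,k=plane("w13",(300,335),(160,215),(.04,.07))
r=c["pixels"][...,2].astype(int)
m=(abs(H[...,2]-52)<4)&(r>190)&(u>280)&(u<350)&(v>100)&(v<270)
m=cv2.morphologyEx(m.astype(np.uint8),cv2.MORPH_OPEN,np.ones((3,3)))>0
print(m.sum(),cv2.minAreaRect(np.float32(H[m][:,:2])))
E
```

```text
t 25.525 tcp [0.5522 0.0451 0.2533] xyaw -13.31 toolz [-5.e-04  1.e-04 -1.e+00] w 0.0004 F [-0.3  0.8 -0.9] qd 0.018
tcp in holder mm x,y -2.4 18.2
pts 1832 slope x,y [-0.0005  0.0024] z at origin mm 51.9
3966 ((1.3178367614746094, 10.42205810546875), (137.32911682128906, 51.64595413208008), 89.45868682861328)
```

View pics/w13.png

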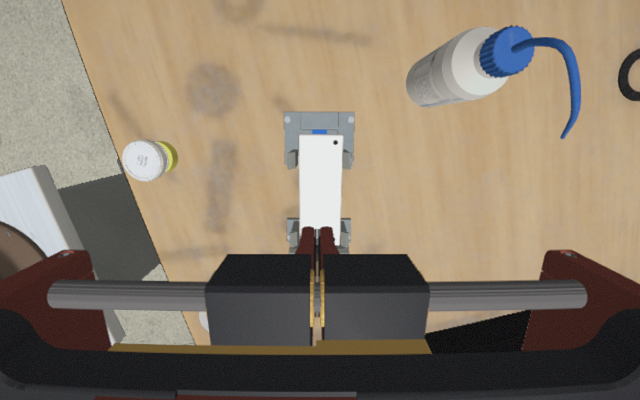

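View pics/s13.png

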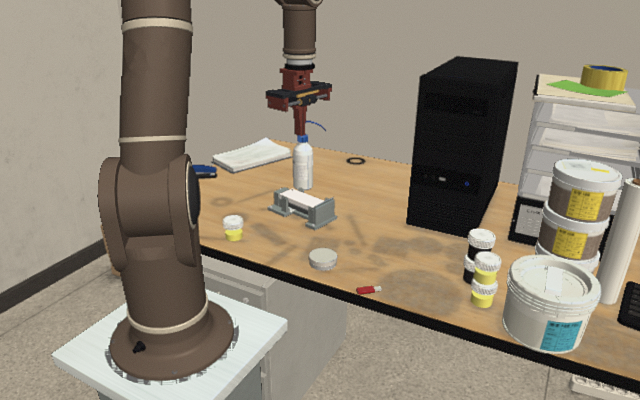

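```bash
python3 -c "
from plant import finish_job
print(finish_job())"
```

```text
the job is handed in; nothing more can be done
None
```

I built the absorber stack and handed it in at about 25.5 s of the 70 s allowed; the hand-in gave no verdict. Each plate was lowered until it touched its catch, let go while propped up, and pressed at the +y end and then the -y end.

| Plate | Tilt when let go | Top height after pressing | Slope after pressing |
|---|---|---|---|
| Dark | about 0.08 rad | 36.9 mm (37 expected) | 0.0003 |
| White | about 0.06 rad | 51.9 mm (52 expected) | 0.0024 |

- **Position:** both plate centres measured within about 1.5 mm of their seat points. The dark plate was not measured again after the white one went on. It is taken as still flat because the white top is at the right height.
- **Force:** at the hard stop the wrist briefly read 35–37 N on the first press of each plate and 30 N on the dark plate's second. Those are above the suggested 5–20 N but far below the 120 N limit. The white plate's second press read 16 N.
- **Bystanders:** the last pictures show the bottle, pot and tin standing where they were, judged by eye rather than measured. The gripper was clear of everything.

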